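# Sweep used cells into the counting tray's trough and shut its lid

### The arm

A 6-joint arm with a two-finger parallel gripper is mounted at the origin on a cart in front of the work surface, level with it; the furniture and walls round the work are solid. World frame = base frame: x ahead of the robot, y to its left, z up, the work surface at z = 0. Lengths are in m, angles in degrees, forces in N, time in s.
With the tool pointing down it reaches from about 0.3 to 0.75 m from the base axis. Payload 8.5 kg.
Tool frame: the origin (TCP) lies midway between the tips of the shut fingers; the grasp point (between the pads) lies env.tcp_to_grasp behind it (env.tcp_to_grasp is the distance from the TCP to the grasp point, in m); z points along the fingers, y is the line along which they close (so a half turn about z gives the same grasp; the last joint's range is limited). The gripper opens to 85 mm and grips with 20 to 120 N. Pads are 22 mm wide; open, the fingers measure 114 mm over their backs; the gripper's body (76 mm by 85 mm) begins 54 mm behind the grasp point. The pads swing forward as they close: fully open they stand 13 mm farther back than shut.
Start: joints at [-86.706, 21.807, 74.336, -0, 83.858, -12.336], TCP at [0.148, -0.53, 0.199] pointing down, gripper open.
Joint ranges: [-178.18, 178.18], [-50.72, 133.34], [12.68, 142.11], [-81.47, 261.47], [9.98, 163.14], [-165.26, 165.26]. Speed limits (degrees/s): [136.94, 136.94, 180, 180, 180, 180].

### API

Orientations are given as a 3x3 rotation matrix whose columns are the frame's x, y, z axes.
In Python, from rig import observe, optics, job, env gives the robot as it stands. The module is installed in compiled form; this text tells all that it offers.
- The arm moves only by the shell command python3 -m jog 'ROWS' [FORCE]. ROWS is JSON, a list of rows, each a list of 7 numbers: the turn, a rotation vector about the tool's x, y, z in rad, then the shift along the tool's x, y, z in m, then the opening in per cent of the stroke, from 0 (shut) to 100 (fully open). A call has 1 to 10 rows; each row shifts and turns the commanded pose from where the row before left it, along the tool's axes as they then stand; what a row does not reach is not made up. A row lasts 1/8 s, in which the tool goes at most 62.5 mm and 10.7 degrees, less where a joint would pass 70% of its speed; a pose out of reach is approached as far as the arm can. A call is refused whole if a number of a shift passes 0.0625 or a number of a turn 0.188, either way. A call with a gripper value outside its range is refused whole. The fingers move at their own pace and stop on an object; FORCE is the grip in N (left out, the last holds). Time passes only in rows, so rows that do not move let the fingers close. It gives the time, the measured TCP pose, the force, the opening and the grip force at its end, in the units of the state.
- observe(): the state, without advancing time (a new reading comes with each control period).
- optics.get_image(name): name is "scene" or "top"; returns a dict with "pixels" (400x640x3 uint8, red, green, blue), "mtx" (3x3 intrinsics, pixels), "rvec" (rotation vector, rad) and "tvec" (3), from world to camera coordinates, as OpenCV has them. Camera axes: x right, y down, z forward; pixel columns grow to the right and rows downward; lengths in m; the calibration is good to about 2 mm. A picture is of the moment at which its call begins. There is no depth.
- job.close_job(): hands the job in; it is judged then, once.
The state is a dict: "time_s": time; "q": joint angles; "qvel": joint speeds; "joint_efforts": joint torques, N m; "position": TCP position; "tool_rot": TCP orientation; "ft_force": force on the tool from outside, world axes, zero at the start; "wrist_torque": the same for the moment, N m; "grip_width": finger opening in m; "gripper_force": force on a finger pad.
Only numpy, scipy, OpenCV 4.12 (cv2) and the standard library are available. Lean on these libraries where they do the work, as an engineer would, in place of code of your own. Each camera call takes 0.05 s, during which the arm holds its last target. There are 200 camera calls.

### The job

Old lamps have been stripped on the white counting tray: with closed fingers, sweep the three used AAA cells off the pan and down into the trough along its right side, without picking any of them up. Leave the black cell holder and the round solar lid lying where they are on the pan, and the things round the tray where they stand. When all three cells are in the trough, push the trough's lid over and press it down until it is fully shut.

Things in the scene. Friction and masses are not known exactly. Their poses are not given: they have to be found in the camera images.
- tray: white tray fixed to the table, 186 mm along its x (away from the robot), 252 mm along its y (left), yaw within 17 deg. Origin on the table, z up. Left: raised flat pan, floor 26 mm above the table, inside x -90 to 90, y -66 to 122 mm, 3 mm walls up to 44 mm on three sides, none towards the trough on its right
- sill (a point): the middle of the pan's open right edge (tray y = -66 mm, z = 26 mm), where cells drop 20 mm into the trough; tray axes
- trough (a point): centre of the trough's floor (tray y = -95 mm, z = 6 mm); tray axes. The trough measures inside x -90 to 90 mm, y -124 to -66 mm; its outer and end walls are 34 mm high
- trough_lid (a joint): lid angle in rad: 0 shut (level over the trough), 1.57 upright, 2.4 its stop, leaning to the right, away from the pan. Starts open (2.0 to 2.4); its stiff hinge (0.025 N m) lets it stay where it is left. Clear plate in a white frame, 184 mm long, 66 mm from hinge to free edge (72 mm at the tab), 3 mm thick, 60 g, hinged on the trough's outer wall
- lid_hinge (a point): middle of the lid's hinge line, which runs along tray x at tray y = -127.5 mm, 37 mm above the table
- lid_tab (a point): middle of the thumb tab (44 mm wide, 3 mm thick) on the lid's free edge, 67 mm from the hinge line; the tab ends 72 mm from the hinge. Shut, it lies 37 mm above the table, just over the pan's right edge
- cell_1_mid (a point): one of three identical AAA cells, 45 mm long and 10 mm thick, 10 to 17 g, lying on the tray's pan; this point is its centre, x runs along its length. It slides and does not roll
- cell_2_mid (a point): one of three identical AAA cells, 45 mm long and 10 mm thick, 10 to 17 g, lying on the tray's pan; this point is its centre, x runs along its length. It slides and does not roll
- cell_3_mid (a point): one of three identical AAA cells, 45 mm long and 10 mm thick, 10 to 17 g, lying on the tray's pan; this point is its centre, x runs along its length. It slides and does not roll
- holder: empty black cell holder with two thin wire leads, loose, 20 g; its body is 56 x 15 x 12 mm (own x -39 to 17 mm, y -8 to 8 mm; the leads reach x = 39 mm), lying along tray x near the pan's left end (the end away from the trough), to be left there; origin at the centre of its underside
- solar_lid: round white jar lid with a solar panel on top, 59 mm in diameter, 13 mm high, loose, lying beside the holder (at its +x side) near the pan's left end, to be left there; origin at the centre of its underside
- tin: round tin with a flat lid, 53 mm in diameter, 22 mm high, loose, standing on the table to the right of the tray; origin at the centre of its underside
- bottle: white dropper bottle, 40 x 40 x 96 mm, loose, standing on the table to the right of the tray; origin at the centre of its underside
- jar_a: glass jar, 66 mm in diameter, 88 mm high, loose, standing on the table to the right of the tray; origin at the centre of its underside

How it is judged:
By the outcome, as a careful person would: the job done as asked, in the order asked, and still so for the second after the job is handed in, with the robot touching nothing.
It also fails if it takes over 54 s, if anything falls off the work surface, if the arm or the gripper's body presses on something with over 40 N, if the wrist force passes 120 N, or if a joint passes its speed limit or range.

## Working session

There is one attempt and no reset: what is moved stays moved. The work goes in short steps, Python scripts to look and compute and a shell command to move; the robot and the scene stay as the last step left them, time stands still between calls to the robot, and variables do not carry over. Pictures are saved under pics/ and viewed, at most 12 in all, crops included, and the job is handed in when it is done.

```bash
mkdir -p pics; python3 - <<'E'
from rig import observe, optics, env
import cv2,numpy as np
s=observe();print(s['time_s'],s['position'],np.round(s['tool_rot'],3).tolist(),s['grip_width'],env.tcp_to_grasp)
for n in("scene","top"):
    d=optics.get_image(n);cv2.imwrite(f"pics/{n}0.png",d['pixels'][:,:,::-1])
    R=cv2.Rodrigues(np.array(d['rvec'],float))[0];print(n,d['mtx'],(-R.T@np.array(d['tvec']).ravel()))
E
```

```text
0.0 [ 0.14814416 -0.52930336  0.19800484] [[0.963, 0.269, -0.0], [0.269, -0.963, 0.001], [0.0, -0.001, -1.0]] 0.08534024622001615 0.0187
scene [[512.00712859   0.         310.68804265]
 [  0.         512.00712859 209.01256668]
 [  0.           0.           1.        ]] [-0.04891071  0.84535245  0.65847186]
top [[439.45134397   0.         322.16032169]
 [  0.         439.45134397 199.56570087]
 [  0.           0.           1.        ]] [ 0.38423148 -0.02335771  1.0260376 ]
```

View pics/top0.png

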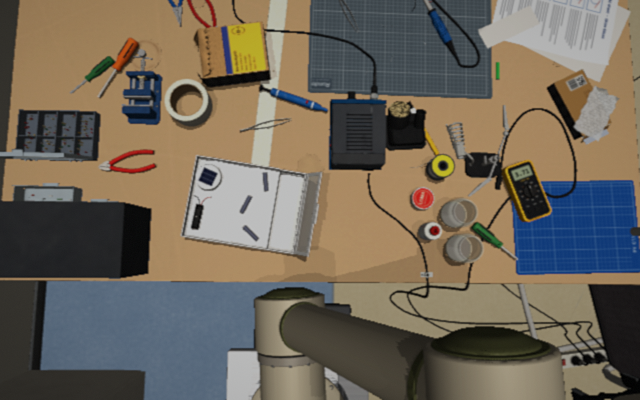

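View pics/scene0.png

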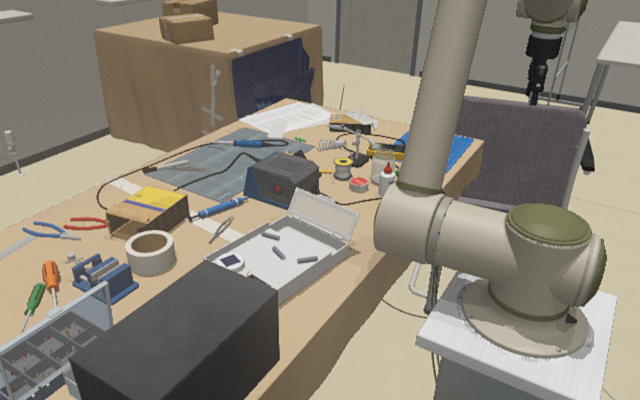

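The top view shows the tray at about px (183–322, 155–255), with cells near (266,182), (246,204) and (251,233). The holder is at (197,217), the solar lid at (209,178), and the lid stands open on the right. Next I'll measure these and view an enlarged crop.

```bash
cat > h.py <<'E'
import cv2,numpy as np
from rig import optics,observe
def get(n):
    d=optics.get_image(n);K=np.array(d['mtx']);R=cv2.Rodrigues(np.array(d['rvec'],float))[0];t=np.array(d['tvec'],float).ravel()
    return d['pixels'],K,R,t
def cast(p,K,R,t,z):
    c=-R.T@t;r=R.T@np.linalg.inv(K)@np.array([p[0],p[1],1.]);return (c+r*(z-c[2])/r[2])
def crop(img,x,y,w,h,f,name):
    cv2.imwrite(name,cv2.resize(img[y:y+h,x:x+w,::-1],None,fx=f,fy=f,interpolation=cv2.INTER_CUBIC))
E
python3 - <<'E'
from h import *
im,K,R,t=get("top");crop(im,173,145,160,120,5,"pics/top1.png")
g=cv2.cvtColor(im,cv2.COLOR_RGB2GRAY);roi=np.zeros_like(g);roi[160:250,188:305]=1
m=((g<140)&(roi>0)).astype(np.uint8)
hsv=cv2.cvtColor(im,cv2.COLOR_RGB2HSV);
for c in cv2.findContours(m,cv2.RETR_EXTERNAL,cv2.CHAIN_APPROX_NONE)[0]:
    if cv2.contourArea(c)<20: continue
    r=cv2.minAreaRect(c);b=cv2.boxPoints(r)
    print(np.round(r[0],1),np.round(r[1],1),np.round(cast(r[0],K,R,t,.034),4),[np.round(cast(q,K,R,t,.034)[:2],3).tolist() for q in b])
w=((hsv[:,:,1]<40)&(g>110)).astype(np.uint8);z=np.zeros_like(w);z[150:262,178:330]=1;w*=z
c=max(cv2.findContours(w,cv2.RETR_EXTERNAL,cv2.CHAIN_APPROX_NONE)[0],key=cv2.contourArea)
print(cv2.approxPolyDP(c,4,True)[:,0].tolist())
E
```

```text
[250.5 233. ] [19.1  4.9] [0.4138 0.1108 0.034 ] [[0.425, 0.13], [0.433, 0.122], [0.403, 0.092], [0.395, 0.099]]
[197.  216.3] [ 8.7 26.9] [0.45   0.2313 0.034 ] [[0.423, 0.246], [0.482, 0.235], [0.478, 0.216], [0.418, 0.227]]
[245.2 204.1] [ 4.9 19.7] [0.4788 0.1244 0.034 ] [[0.461, 0.139], [0.501, 0.12], [0.496, 0.11], [0.456, 0.129]]
[298.5 219. ] [60. 11.] [0.4463 0.0037 0.034 ] [[0.514, 0.017], [0.515, -0.008], [0.379, -0.01], [0.379, 0.015]]
[265.2 181.4] [19.1  4.8] [0.5311 0.0805 0.034 ] [[0.552, 0.088], [0.553, 0.077], [0.51, 0.073], [0.509, 0.084]]
[213.8 182.8] [10.6 25.5] [0.5265 0.1966 0.034 ] [[0.514, 0.225], [0.556, 0.186], [0.539, 0.168], [0.497, 0.207]]
[207.5 176.4] [15.2 15.1] [0.5409 0.2111 0.034 ] [[0.532, 0.233], [0.564, 0.221], [0.55, 0.189], [0.518, 0.202]]
[246.  204.5] [ 89. 116.] [0.4779 0.1226 0.034 ] [[0.578, 0.257], [0.582, -0.007], [0.379, -0.01], [0.377, 0.248]]
[190.4 186.5] [ 5.8 54.9] [0.5173 0.2487 0.034 ] [[0.457, 0.264], [0.581, 0.246], [0.578, 0.233], [0.455, 0.251]]
[[198, 160], [183, 236], [299, 252], [308, 176], [317, 173], [308, 255], [321, 172], [280, 175]]
```

View pics/top1.png

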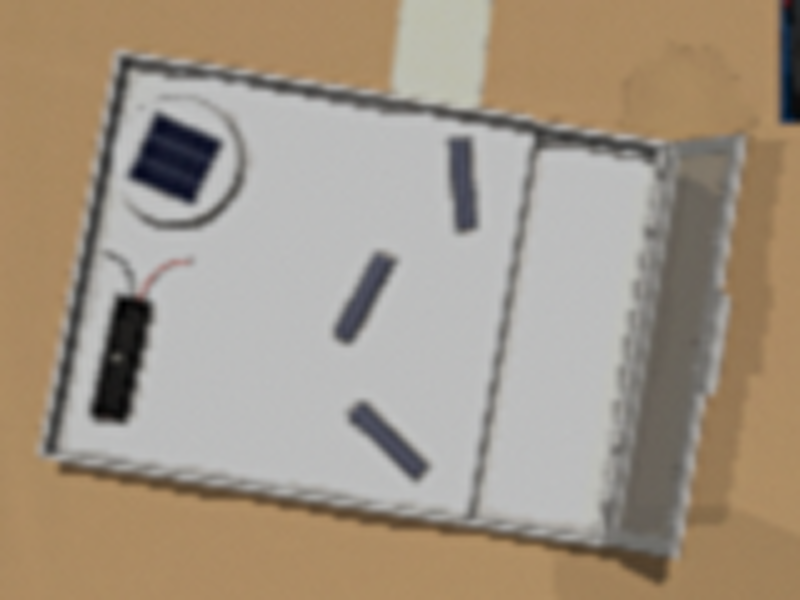

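The enlarged crop gives the tray corners (122,60), (48,452) and the sill from (535,135) to (473,515). It also shows the three cells clearly, and the lid leaning right with its tab at about (718,340).

```bash
cat >> h.py <<'E'
def fit(P,Q):
    P=P-0;Q=Q-0;p=P.mean(0);q=Q.mean(0);a=(P-p);b=(Q-q)
    th=np.arctan2((a[:,0]*b[:,1]-a[:,1]*b[:,0]).sum(),(a*b).sum());M=np.array([[np.cos(th),-np.sin(th)],[np.sin(th),np.cos(th)]])
    return th,M,q-M@p
E
python3 - <<'E'
from h import *
im,K,R,t=get("top")
f=lambda x,y:(x/5+173-.4,y/5+145-.4)
pts=[((122,57),(93,125,44)),((46,455),(-93,125,44)),((473,515),(-90,-66,26)),((531,150),(90,-66,26)),((604,545),(-93,-127,34)),((660,148),(93,-127,34))]
Q=np.array([cast(f(*a),K,R,t,b[2]/1e3)[:2] for a,b in pts]);P=np.array([b[:2] for a,b in pts])/1e3
th,M,o=fit(P,Q);print(np.degrees(th),o);print(np.round((Q-(P@M.T+o))*1e3,1))
np.savez('tray.npz',th=th,M=M,o=o)
for n,p,z in [('c1',(265.2,181.4),.031),('c2',(245.2,204.1),.031),('c3',(250.5,233),.031),('hold',(197,216.3),.036),('solar',f(185,162),.039)]:
    print(n,np.round(M.T@(cast(p,K,R,t,z)[:2]-o)*1e3,1))
for z in(.08,.085,.09,.095): print(z,[np.round(M.T@(cast(f(*p),K,R,t,z)[:2]-o)*1e3,1).tolist() for p in((745,140),(680,552),(718,340))])
c=lambda x,y:np.round(M@np.array([x,y])/1e3+o,4)
print('behind c', c(0,60),c(0,-82),'tray axes',M.tolist())
E
```

```text
-8.412774336799977 [0.4765387  0.12640618]
[[-1.3 -2.4]
 [ 3.5 -3.2]
 [ 3.7 -0.8]
 [-7.5  2.6]
 [ 2.7 -0.4]
 [-1.2  4.1]]
c1 [ 61.1 -37. ]
c2 [ 2.7 -1.2]
c3 [-59.8 -24.2]
hold [-41.6  99.4]
solar [50.1 87.1]
0.08 [[93.2, -160.9], [-87.2, -161.1], [5.0, -162.9]]
0.085 [[92.3, -160.9], [-87.1, -161.1], [4.6, -162.9]]
0.09 [[91.5, -160.9], [-87.0, -161.1], [4.2, -162.9]]
0.095 [[90.6, -160.9], [-86.9, -161.1], [3.8, -162.9]]
behind c [0.4853 0.1858] [0.4645 0.0453] tray axes [[0.9892397385454311, 0.14630358738789362], [-0.14630358738789362, 0.9892397385454311]]
```

Tray yaw is about -8.4° and the cells are well apart. I'll turn the tool so its x lies along tray y and its y along tray x, then travel over with the fingers shut.

```bash
python3 -m jog '[[0,0,-0.165,0,0,0,0],[0,0,-0.165,0,0,0,0],[0,0,-0.165,0,0,0,0],[0,0,-0.165,0,0,0,0],[0,0,-0.165,0,0,0,0],[0,0,-0.165,0,0,0,0],[0,0,-0.162,0,0,0,0],[0,0,0,0.053,0.022,0,0],[0,0,0,0.053,0.022,0,0],[0,0,0,0.053,0.022,0,0]]' 
python3 -m jog '[[0,0,0,0.053,0.022,0,0],[0,0,0,0.053,0.022,0,0],[0,0,0,0.053,0.022,0,0],[0,0,0,0.053,0.022,0,0],[0,0,0,0.053,0.022,0,0],[0,0,0,0.053,0.022,0,0],[0,0,0,0.053,0.022,0,0],[0,0,0,0.053,0.022,0,0],[0,0,0,0.053,0.022,0,0],[0,0,0,0.053,0.022,0,0]]' 
cat >> h.py <<'E'
def where():
    d=np.load('tray.npz');s=observe();M=d['M'];p=s['position'];A=np.eye(3);A[:2,:2]=M
    print('t',round(s['time_s'],2),'tray',np.round(np.r_[M.T@(p[:2]-d['o']),p[2]]*1e3,1),'F',np.round(s['ft_force'],1),'w',round(s['grip_width'],4));print(np.round(A.T@s['tool_rot'],3).tolist())
E
python3 -c "from h import *;where()"
```

```text
time_s: 1.45
position: [0.2372, -0.3803, 0.1985]
tool_rot: [[0.146, 0.989, 0.0], [0.989, -0.146, 0.0], [0.0, 0.0, -1.0]]
ft_force: [0.9, -0.9, 0.1]
grip_width: 0.0002
gripper_force: 0.0
time_s: 2.7
position: [0.5321, 0.1123, 0.1985]
tool_rot: [[0.145, 0.989, -0.0], [0.989, -0.145, -0.0], [-0.0, 0.0, -1.0]]
ft_force: [0.5, -1.4, 0.0]
grip_width: 0.0002
gripper_force: 0.0
t 2.7 tray [ 57.   -5.8 198.5] F [ 0.5 -1.4  0. ] w 0.0002
[[-0.001, 1.0, 0.0], [1.0, 0.001, -0.0], [-0.0, 0.0, -1.0]]
```

```bash
python3 -m jog '[[0,0,0,0.004,0.004,0.05,0],[0,0,0,0,0,0.05,0],[0,0,0,0,0,0.04,0],[0,0,0,0,0,0.015,0],[0,0,0,0,0,0.01,0],[0,0,0,0,0,0.002,0],[0,0,0,0,0,0,0]]' 
python3 - <<'E'
from h import *
where()
im,K,R,t=get("scene");crop(im,190,170,180,130,4,"pics/s2.png")
E
```

```text
time_s: 3.58
position: [0.5365, 0.1138, 0.0326]
tool_rot: [[0.145, 0.989, 0.002], [0.989, -0.145, 0.0], [0.0, 0.002, -1.0]]
ft_force: [0.1, -0.8, -0.2]
grip_width: 0.0
gripper_force: 0.0
t 3.58 tray [61.1 -3.7 32.6] F [ 0.1 -0.8 -0.2] w 0.0
[[-0.001, 1.0, 0.002], [1.0, 0.001, 0.0], [0.0, 0.002, -1.0]]
```

View pics/s2.png

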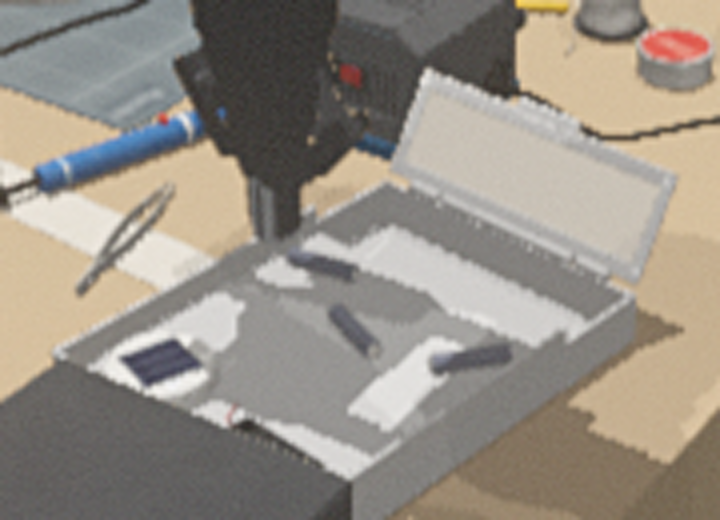

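The scene view shows the shut finger tip at about (275,238) in the crop, with cell 1 at (322,265). I'll check this by casting rays in this view.

```bash
python3 - <<'E'
from h import *
im,K,R,t=get("scene");d=np.load('tray.npz');M=d['M'];o=d['o']
f=lambda x,y:(x/4+190-.4,y/4+170-.4)
for n,p,z in[('finger',(275,238),.0326),('c1',(322,265),.031),('c2',(354,330),.031),('c3',(472,357),.031),('farleft',(60,355),.044),('farright',(390,185),.034),('nearright',(632,290),.034),('lidfar',(428,72),.094),('lidnear',(676,178),.094)]:
    print(n,np.round(M.T@(cast(f(*p),K,R,t,z)[:2]-o)*1e3,1))
E
```

```text
finger [ 97.9 -38.2]
c1 [ 60.1 -37.6]
c2 [ 3.3 -3.9]
c3 [-59.7 -26.8]
farleft [ 87.3 124.2]
farright [  87.1 -122.6]
nearright [ -87.3 -128.4]
lidfar [  89.7 -159.5]
lidnear [ -91.8 -157.3]
```

```bash
python3 - <<'E'
from h import *
im,K,R,t=get("scene");s=observe()
for dz in(0,.02,.04,.06):
    p=np.array(s['position'])+[0,0,dz];u=K@(R@p+t);u=u[:2]/u[2];print(dz,u,(u-[190,170])*4)
crop(im,220,190,80,60,9,"pics/s3.png")
E
```

```text
0 [258.91375325 241.57159181] [275.65501299 286.28636725]
0.02 [258.53654408 233.88922028] [274.14617633 255.55688112]
0.04 [258.15241808 226.065978  ] [272.60967231 224.263912  ]
0.06 [257.76118322 218.09795443] [271.04473289 192.3918177 ]
```

View pics/s3.png

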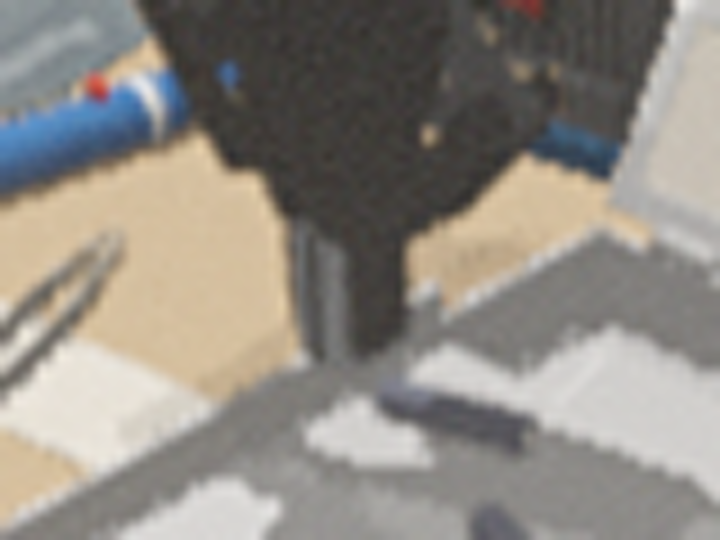

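The finger tip appears about 28 mm above where the state puts it, or else it is behind the far wall. The other camera should settle which.

```bash
python3 - <<'E'
from h import *
im,K,R,t=get("top");s=observe()
print(s['position'],s['q'])
for dz in(0,.03,.073,.15):
    p=np.array(s['position'])+[0,0,dz];u=K@(R@p+t);u=u[:2]/u[2];print(dz,u,(u-[173,130])*5)
crop(im,173,130,160,120,5,"pics/t4.png")
E
```

```text
[0.53623821 0.11378561 0.0322598 ] [-3.97310992e-01  3.17430348e+01  8.82111870e+01  3.02175974e-04
  5.99768191e+01  7.96816128e+00]
0 [250.67804154 179.09194255] [388.39020771 245.45971274]
0.03 [248.85003394 177.01333297] [379.25016971 235.06666483]
0.073 [246.02500407 173.8010191 ] [365.12502036 219.00509552]
0.15 [240.25750918 167.24285701] [336.28754588 186.21428503]
```

View pics/t4.png

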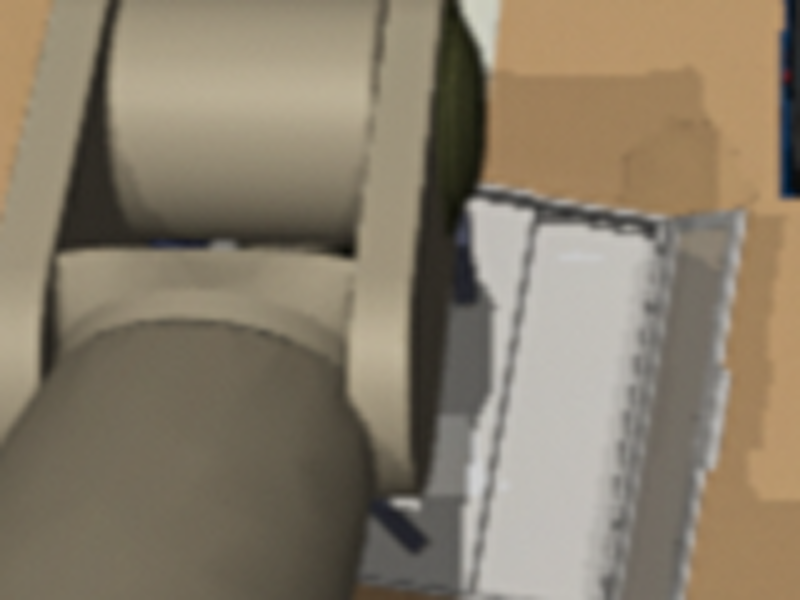

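```bash
python3 - <<'E'
from h import *
im,K,R,t=get("scene")
g=cv2.cvtColor(im,cv2.COLOR_RGB2GRAY)
for r in range(224,250,1): print(r,g[r,248:272])
E
python3 -m jog '[[0,0,0,0,0,0.002,0],[0,0,0,0,0,0.001,0],[0,0,0,0,0,0,0]]'
```

```text
224 [195 195 196 197 137 106  88  86 111 117  90  71  62  69  62  63  65  88
 122 123 125 162 167 160]
225 [197 196 198 191 144 112  89  83 114 117  95  62  66  65  64  64  59  84
 119 124 125 157 134 125]
226 [195 196 190 181 163 127  90  87 116 121  97  74  65  66  67  60  65  95
 121 124 124 124 122 122]
227 [189 188 180 181 179 139  92  80 113 116 100  73  62  62  64  68  77 108
 122 121 121 122 125 120]
228 [180 178 179 178 180 152 103  79 113 120 105  73  63  64  74  93 110 122
 123 128 136 178 171 148]
229 [179 176 176 180 193 185 134  85 111 117 111  89  77  89 106 123 126 148
 139 173 186 207 205 190]
230 [180 179 170 170 178 178 137 111 120 115 115 105 107 117 123 125 130 153
 182 208 210 210 211 209]
231 [168 166 148 143 136 133 125 128 119 114 116 122 123 125 127 128 130 172
 207 211 211 209 209 209]
232 [148 139 128 126 126 122 127 125 123 120 125 121 125 119 130 132 132 167
 186 189 196 202 209 211]
233 [128 128 126 124 127 126 123 128 123 125 144 135 134 128 121 125 123 130
 137 146 146 159 175 186]
234 [121 125 127 127 127 121 126 121 122 150 159 180 186 147 106  98 1
[... 1064 characters left out ...]
45 [197 191 194 159 149 150 149 149 151 150 149 155 157 161 165 168 156 153
 153 144 139 139 138 139]
246 [217 218 219 173 149 148 145 149 149 148 150 154 158 164 166 165 164 165
 165 153 152 153 149 144]
247 [218 218 200 161 149 149 153 148 149 148 149 148 151 163 163 164 164 165
 166 165 165 162 168 150]
248 [217 197 160 148 146 147 147 148 149 150 150 150 148 157 159 162 164 166
 162 164 164 166 166 152]
249 [216 171 144 146 151 149 145 149 148 151 149 150 151 150 149 157 157 161
 165 165 163 165 165 157]
time_s: 4.2
position: [0.5358, 0.1138, 0.0285]
tool_rot: [[0.145, 0.989, -0.0], [0.989, -0.145, 0.0], [-0.0, -0.0, -1.0]]
ft_force: [0.5, -0.2, 0.0]
grip_width: 0.0002
gripper_force: 0.0
```

```bash
python3 -m jog '[[0,0,0,0,0,0.002,0],[0,0,0,0,0,0.001,0],[0,0,0,0,0,0,0]]';python3 -m jog '[[0,0,0,0,0,0.002,0],[0,0,0,0,0,0,0]]'
```

```text
time_s: 4.58
position: [0.5359, 0.1138, 0.0255]
tool_rot: [[0.146, 0.989, -0.0], [0.989, -0.146, -0.0], [-0.0, -0.0, -1.0]]
ft_force: [-0.1, 0.1, 0.3]
grip_width: 0.0002
gripper_force: 0.0
time_s: 4.82
position: [0.5358, 0.1138, 0.0235]
tool_rot: [[0.145, 0.989, -0.0], [0.989, -0.145, -0.0], [-0.0, -0.0, -1.0]]
ft_force: [-0.0, -0.3, -1.1]
grip_width: -0.0002
gripper_force: 0.0
```

```bash
python3 - <<'E'
from h import *
im,K,R,t=get("scene")
g=cv2.cvtColor(im,cv2.COLOR_RGB2GRAY)
for r in range(224,240,1): print(r,g[r,248:272])
E
```

```text
224 [195 196 196 199 129 104  91  83 110 113  95  68  62  63  64  62  65  74
 123 123 122 165 168 158]
225 [196 195 198 200 133 107  96  78 107 115  97  76  63  61  65  63  59  75
 122 127 125 157 139 122]
226 [195 193 197 194 127 104  98  82 109 117 106  73  68  66  68  66  61  76
 121 124 126 123 123 119]
227 [195 190 189 184 129 101 102  80 114 118 105  71  61  62  69  65  59  75
 121 125 122 125 124 123]
228 [187 180 181 178 153 114  93  78 109 120 106  73  65  64  70  68  65  70
 117 129 140 176 172 147]
229 [179 178 179 182 185 143 102  79 112 120 110  76  64  66  64  64  64  80
 133 180 186 207 207 191]
230 [177 180 168 173 180 151 114  75 113 123 115  79  67  68  60  61  65 113
 178 210 213 211 211 210]
231 [171 162 146 143 141 124 119  82 110 119 118  81  62  63  67  69 105 162
 211 215 211 212 211 211]
232 [148 133 127 127 125 124 114  80 110 119 116  83  63  71  91 110 129 171
 188 193 191 199 209 210]
233 [131 125 125 125 125 121 121  96 106 113 110 102  97  95 105 114 127 133
 135 134 132 154 175 185]
234 [123 122 126 122 126 122 128 115 115 142 127 147 173 140 101 100 105 114
 113 100  87  93 103 115]
235 [125 128 126 126 123 123 124 129 138 185 183 195 209 172 118  87  87  92
  91  91  86  90  87  88]
236 [122 130 126 125 124 145 144 176 187 207 211 211 212 194 175 127 103 106
  89  83  88  87  87  87]
237 [126 124 126 128 128 154 181 209 211 210 210 207 208 205 205 188 184 182
 131 104 100  92  89  86]
238 [125 126 129 127 135 141 180 206 213 211 208 208 209 210 210 209 213 215
 161 133 120 111 109  99]
239 [125 129 137 137 141 135 143 180 205 209 211 209 209 208 210 211 214 215
 165 141 134 131 132 130]
```

The tip moved down in the image with the arm, so nothing hides it: the real tip sits about 28 mm above the reported TCP. I'll feel for the floor to confirm that.

```bash
python3 -m jog '[[0,0,0,0,0,0.004,0],[0,0,0,0,0,0.004,0],[0,0,0,0,0,0.004,0],[0,0,0,0,0,0,0]]' | grep -E 'pos|ft'; python3 -m jog '[[0,0,0,0,0,0.003,0],[0,0,0,0,0,0.002,0],[0,0,0,0,0,0,0]]'| grep -E 'pos|ft';  python3 - <<'E'
from h import *
where()
im,K,R,t=get("scene");crop(im,220,190,80,60,9,"pics/s5.png")
E
```

```text
position: [0.5357, 0.1138, 0.0112]
ft_force: [0.3, 0.3, 0.5]
position: [0.5358, 0.1138, 0.0065]
ft_force: [1.1, -0.7, 0.6]
t 5.75 tray [60.5 -3.8  6.5] F [ 1.1 -0.7  0.6] w 0.0
[[-0.001, 1.0, -0.0], [1.0, 0.001, -0.0], [-0.0, -0.0, -1.0]]
```

View pics/s5.png

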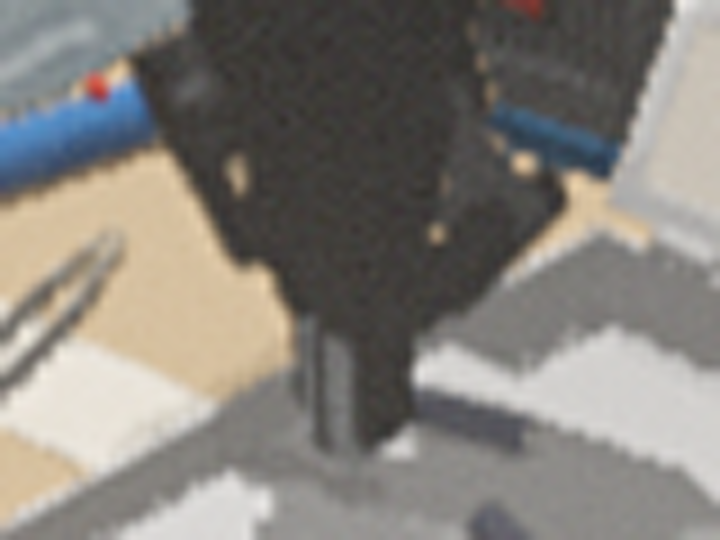

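The tip now reads at full-image (258,240.5), about z=35 mm, so there is a constant offset of about 28.5 mm along the tool. The floor tip height of about 29.5 mm then needs TCP z of about 1 mm. Now I'll sweep cell 1.

```bash
python3 -m jog '[[0,0,0,0,0,0.003,0],[0,0,0,0,0,0.002,0],[0,0,0,0,0,0,0]]' | grep -E 'pos|ft'; python3 -m jog '[[0,0,0,-0.009,0,0,0],[0,0,0,-0.009,0,0,0],[0,0,0,-0.009,0,0,0],[0,0,0,-0.009,0,0,0],[0,0,0,-0.009,0,0,0],[0,0,0,-0.009,0,0,0],[0,0,0,-0.009,0,0,0],[0,0,0,-0.009,0,0,0],[0,0,0,-0.003,0,0,0],[0,0,0,0,0,0,0]]'| grep -E 'pos|ft';  python3 - <<'E'
from h import *
where()
im,K,R,t=get("scene");crop(im,190,170,180,130,4,"pics/s6.png")
E
```

```text
position: [0.5358, 0.1138, 0.0014]
ft_force: [0.8, 0.4, 0.1]
position: [0.525, 0.0394, 0.0016]
ft_force: [-0.3, -0.1, 0.1]
t 7.42 tray [ 60.6 -78.9   1.6] F [-0.3 -0.1  0.1] w 0.0003
[[-0.001, 1.0, -0.0], [1.0, 0.001, 0.0], [0.0, -0.0, -1.0]]
```

View pics/s6.png

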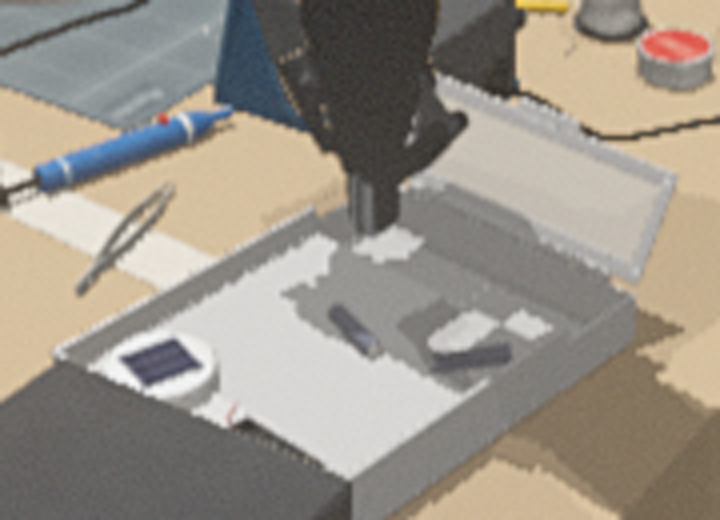

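Cell 1 has left the pan. Cells 2 and 3 are still at (354,330) and (472,357). Next is cell 2.

```bash
python3 -m jog '[[0,0,0,0,0,-0.03,0],[0,0,0,0.035,-0.019,0,0],[0,0,0,0.035,-0.019,0,0],[0,0,0,0.034,-0.02,0,0],[0,0,0,0,0,0.02,0],[0,0,0,0,0,0.01,0],[0,0,0,0,0,0,0]]' | grep -E 'pos|ft'; python3 -c "from h import *;where()"
```

```text
position: [0.4826, 0.1507, 0.0011]
ft_force: [-0.6, -0.8, -0.5]
t 8.35 tray [ 2.4 24.9  1.1] F [-0.6 -0.8 -0.5] w 0.0004
[[-0.0, 1.0, -0.001], [1.0, 0.0, -0.0], [-0.0, -0.001, -1.0]]
```

```bash
python3 -m jog '[[0,0,0,-0.01,0,0,0],[0,0,0,-0.01,0,0,0],[0,0,0,-0.01,0,0,0],[0,0,0,-0.01,0,0,0],[0,0,0,-0.01,0,0,0],[0,0,0,-0.01,0,0,0],[0,0,0,-0.01,0,0,0],[0,0,0,-0.01,0,0,0],[0,0,0,-0.01,0,0,0],[0,0,0,-0.01,0,0,0]]'| grep -E 'pos|ft'; python3 -m jog '[[0,0,0,-0.004,0,0,0],[0,0,0,0,0,0,0],[0,0,0,0,0,-0.03,0],[0,0,0,0.031,-0.02,0,0],[0,0,0,0.031,-0.02,0,0],[0,0,0,0.032,-0.021,0,0],[0,0,0,0,0,0.02,0],[0,0,0,0,0,0.01,0],[0,0,0,0,0,0,0]]'| grep -E 'pos|ft'; python3 -c "from h import *;where()"
```

```text
position: [0.4679, 0.0513, 0.0014]
ft_force: [-0.1, -0.4, 1.7]
position: [0.4208, 0.1497, 0.0012]
ft_force: [-0.3, -1.0, 0.5]
t 10.72 tray [-58.6  14.9   1.2] F [-0.3 -1.   0.5] w -0.0001
[[-0.0, 1.0, -0.001], [1.0, 0.0, -0.0], [-0.0, -0.001, -1.0]]
```

```bash
python3 -m jog '[[0,0,0,-0.01,0,0,0],[0,0,0,-0.01,0,0,0],[0,0,0,-0.01,0,0,0],[0,0,0,-0.01,0,0,0],[0,0,0,-0.01,0,0,0],[0,0,0,-0.01,0,0,0],[0,0,0,-0.01,0,0,0],[0,0,0,-0.01,0,0,0],[0,0,0,-0.01,0,0,0],[0,0,0,-0.004,0,0,0]]'| grep -E 'pos|ft'; python3 -m jog '[[0,0,0,0,0,0,0],[0,0,0,0,0,-0.06,0],[0,0,0,0,0,-0.06,0],[0,0,0,0,0,-0.02,0],[0,0,0,-0.05,0,0,0],[0,0,0,-0.05,0,0,0],[0,0,0,-0.04,0,0,0],[0,0,0,0,0,0,0]]'| grep -E 'pos|ft'; python3 - <<'E'
from h import *
where()
im,K,R,t=get("top");crop(im,173,130,160,120,5,"pics/t7.png")
E
```

```text
position: [0.4071, 0.0563, 0.0016]
ft_force: [0.6, -0.5, -0.3]
position: [0.3868, -0.0833, 0.1416]
ft_force: [0.0, 0.4, -0.1]
t 12.97 tray [ -58.1 -220.5  141.6] F [ 0.   0.4 -0.1] w -0.0002
[[0.003, 1.0, 0.0], [1.0, -0.003, -0.0], [-0.0, 0.0, -1.0]]
```

View pics/t7.png

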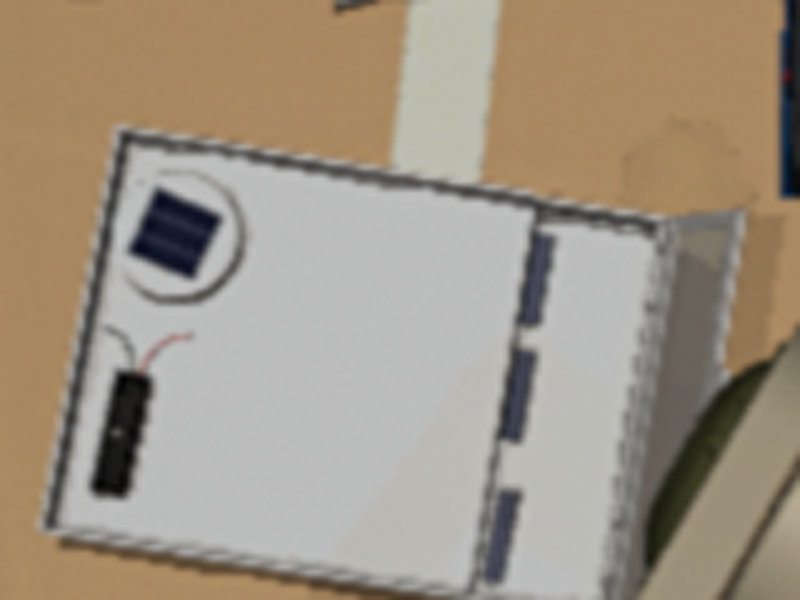

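All three cells lie in the trough just right of the sill, at crop (538,280), (518,395) and (503,535). The holder and solar lid haven't moved. A quick numeric check follows, then I'll move behind the lid.

```bash
python3 - <<'E'
from h import *
im,K,R,t=get("top");d=np.load('tray.npz');M=d['M'];o=d['o']
for p in((538,280),(518,395),(503,535)): print(np.round(M.T@(cast((p[0]/5+172.6,p[1]/5+129.6),K,R,t,.011)[:2]-o)*1e3,1))
print('box',[np.round(M.T@(cast(p,K,R,t,.06)[:2]-o)*1e3) for p in((330,168),(385,170))],'bottle',np.round(M.T@(cast((420,232),K,R,t,.09)[:2]-o)*1e3))
E
python3 -m jog '[[0,0,0,0.007,0.029,0,0],[0,0,0,0.006,0.029,0,0],[0,0,0,0,0,0.045,0],[0,0,0,0,0,0.04,0],[0,0,0,0,0,0.007,0],[0,0,0,0,0,0,0]]'| grep -E 'pos|ft'; python3 -c "from h import *;where()"
```

```text
[ 59.5 -70.5]
[  5.1 -70.2]
[-59.6 -74.1]
box [array([ 110., -178.]), array([ 125., -300.])] bottle [  -2. -389.]
position: [0.4466, -0.0766, 0.0503]
ft_force: [-1.1, 0.1, 0.9]
t 13.82 tray [ 1.000e-01 -2.052e+02  5.030e+01] F [-1.1  0.1  0.9] w 0.0
[[-0.002, 1.0, 0.0], [1.0, 0.002, -0.0], [-0.0, 0.0, -1.0]]
```

```bash
python3 -m jog '[[0,0,0,0.012,0,0,0],[0,0,0,0.012,0,0,0],[0,0,0,0.012,0,0,0],[0,0,0,0.012,0,0,0],[0,0,0,0.01,0,0,0],[0,0,0,0.01,0,0,0],[0,0,0,0,0,0,0]]'| grep -E 'pos|ft'; python3 -m jog '[[0,0,0,0.01,0,0,0],[0,0,0,0.01,0,0,0],[0,0,0,0.01,0,0,0],[0,0,0,0.01,0,0,0],[0,0,0,0,0,0,0]]'| grep -E 'pos|ft'; python3 - <<'E'
from h import *
where()
im,K,R,t=get("scene");crop(im,190,140,200,150,4,"pics/s8.png")
E
```

```text
position: [0.456, -0.0093, 0.0496]
ft_force: [0.5, -0.5, 0.2]
position: [0.4619, 0.0304, 0.0496]
ft_force: [0.8, 0.5, -0.7]
t 15.32 tray [ -0.4 -97.1  49.6] F [ 0.8  0.5 -0.7] w 0.0001
[[-0.002, 1.0, 0.0], [1.0, 0.002, 0.0], [0.0, 0.0, -1.0]]
```

View pics/s8.png

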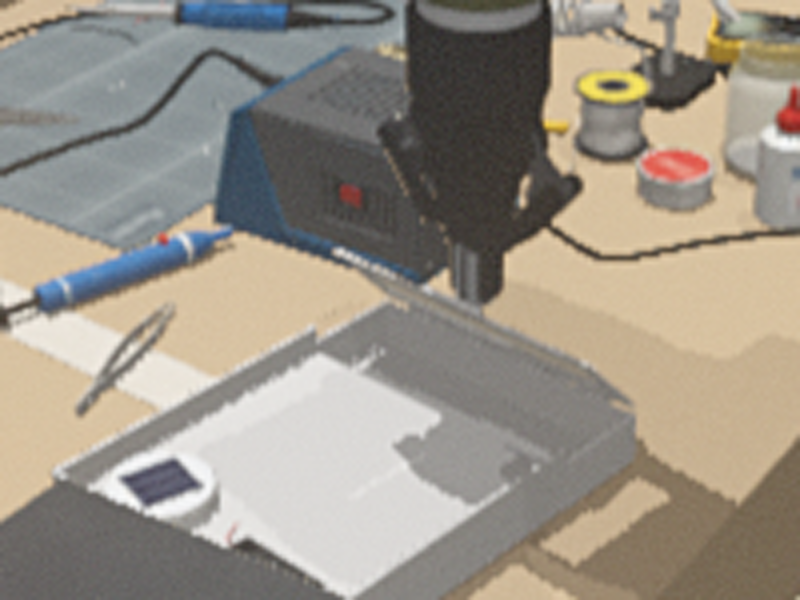

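The lid is about half over, nearly edge-on from this camera, with the finger on its outer face at about (475,300). Next I'll follow the arc down.

```bash
python3 -m jog '[[0,0,0,0.006,0,0.005,0],[0,0,0,0.006,0,0.005,0],[0,0,0,0.005,0,0.007,0],[0,0,0,0.0045,0,0.007,0],[0,0,0,0.003,0,0.006,0],[0,0,0,0.0025,0,0.005,0],[0,0,0,0,0,0.002,0],[0,0,0,0,0,0,0]]'| grep -E 'pos|ft';python3 -m jog '[[0,0,0,0,0,0.001,0],[0,0,0,0,0,0.001,0],[0,0,0,0,0,0,0]]'| grep -E 'pos|ft'; python3 -c "from h import *;where()"
```

```text
position: [0.4658, 0.0563, 0.0126]
ft_force: [0.4, 0.5, 0.6]
position: [0.4658, 0.0563, 0.0106]
ft_force: [-0.2, 0.2, -0.9]
t 16.75 tray [ -0.4 -70.9  10.6] F [-0.2  0.2 -0.9] w -0.0002
[[-0.001, 1.0, 0.0], [1.0, 0.001, 0.0], [0.0, 0.0, -1.0]]
```

Tip is at about z=39 mm with no contact force yet, so I'll press down in 1 mm steps.

```bash
for i in 1 2; do python3 -m jog '[[0,0,0,0,0,0.001,0],[0,0,0,0,0,0,0]]'| grep -E 'pos|ft'; done
```

```text
position: [0.4658, 0.0564, 0.0096]
ft_force: [-0.0, 0.4, 0.3]
position: [0.4658, 0.0564, 0.0085]
ft_force: [0.3, 0.0, -0.1]
```

```bash
for i in 1 2 3; do python3 -m jog '[[0,0,0,0,0,0.001,0],[0,0,0,0,0,0,0]]'| grep -E 'pos|ft'; done
```

```text
position: [0.4658, 0.0564, 0.0076]
ft_force: [0.6, -0.5, 0.2]
position: [0.4658, 0.0564, 0.0065]
ft_force: [0.5, 0.9, 1.0]
position: [0.4659, 0.0564, 0.0058]
ft_force: [-0.1, -0.2, 3.1]
```

```bash
for i in 1 2 3; do python3 -m jog '[[0,0,0,0,0,0.001,0],[0,0,0,0,0,0,0]]'| grep -E 'pos|ft'; done
```

```text
position: [0.466, 0.0564, 0.0056]
ft_force: [-4.0, 0.5, 14.2]
position: [0.4661, 0.0564, 0.0053]
ft_force: [-6.6, 0.7, 24.9]
position: [0.4662, 0.0564, 0.0051]
ft_force: [-9.1, 0.1, 35.8]
```

That is a firm stop at about 36 N. I'll lift off, back away and check.

```bash
python3 -m jog '[[0,0,0,0,0,-0.01,0],[0,0,0,0,0,-0.05,0],[0,0,0,0,0,-0.06,0],[0,0,0,0,0,-0.04,0],[0,0,0,-0.05,0,0,0],[0,0,0,-0.05,0,0,0],[0,0,0,-0.05,0,0,0],[0,0,0,-0.03,0,0,0],[0,0,0,0,0,0,0]]'| grep -E 'pos|ft'; python3 - <<'E'
from h import *
im,K,R,t=get("top");im2,*_=get("scene")
a=cv2.resize(im[145:265,173:333,::-1],None,fx=3.5,fy=3.5,interpolation=cv2.INTER_CUBIC)[:, :420]
b=cv2.resize(im2[190:310,230:360,::-1],None,fx=2.9,fy=3.5,interpolation=cv2.INTER_CUBIC)[:, :377]
cv2.imwrite("pics/f9.png",np.hstack([a,b]));print(np.hstack([a,b]).shape)
E
```

```text
position: [0.4394, -0.1232, 0.1624]
ft_force: [-0.4, 0.6, -0.2]
(420, 797, 3)
```

View pics/f9.png

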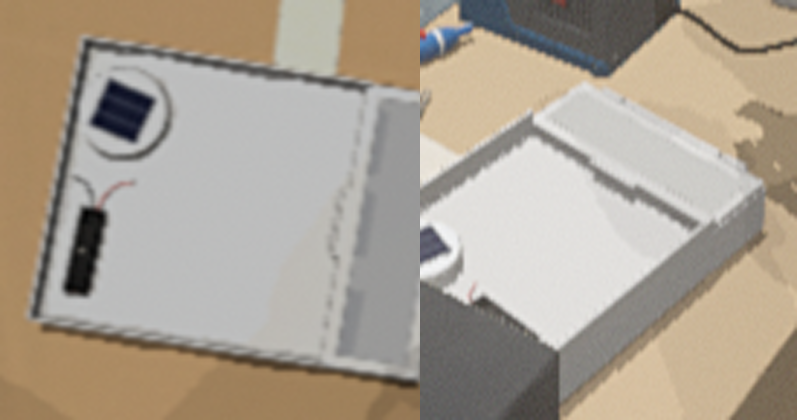

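The lid lies level over the trough, with its tab over the sill at left-panel (335,230), and the pan holds only the holder and solar lid. Handing in.

```bash
python3 -c "
from rig import job;print(job.close_job())"
```

```text
the job is handed in; nothing more can be done
None
```

I swept all three cells into the trough and pressed its lid down to a firm stop; the last images show it level, with the holder and solar lid unmoved on the pan, and the job is handed in (no verdict was returned).

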